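# Third hand: press the twin planter against the sprung fence

### The job

Be the third hand for a colleague who will screw the hangers on from behind: stand the grey twin planter on the plywood jig's bed with its flat back to the aluminium fence and its middle on the orange centre line, then push it squarely against the sprung fence until the black pointer is in the green zone of the gauge, never to the far end of the red. Hold that push steady for three seconds and finish while still holding it: do not let go or back off. Leave the terracotta pot, the yellow tin and the cardboard box where they are.

Things in the scene. Friction and masses are not known exactly. Their poses are not given: they have to be found in the camera images.
- planter: Grey cast rock-like twin planter, pale rims and boss, 0.4 kg. Origin: centre of the underside; +z up; +x out of its flat back (two brass inserts), 38 mm from the origin; y its length, 206 mm. Body 76 mm deep; ledges jut 12 mm more at the front (-x), two yellow mushrooms to x = -60 mm near y = +70 mm. Open pots at both ends, rims 60 mm high; the boss between rises to 100 mm.
- planter_boss (a point): Centre of the grip part of the planter's octagonal boss, 82 mm above its underside. The boss is 48 mm across flats (flats face +-x and +-y, upright from 64 to 96 mm above the underside, each 20 mm wide) and stands clear above the pots' rims (60 mm); it is rigid and can be gripped from above.
- planter_back (a point): Middle of the planter's flat back: x = +38 mm, y = 0, 30 mm above the underside. It must meet fence_mark.
- jig: The plywood jig, fixed to the bench. Origin: centre of its underside; +x is the direction of pushing, from the bed to the fence. Base board 265 (x) x 280 (y) x 18 mm; bed (board top) 18 mm high with an orange centre line along x at y = 0. At the +x end a plywood bridge (x = 104 to 126 mm) 54 mm high carries the springs. Gauge block at x = 58 to 104, y = 116 to 140 mm, 55 mm high: its top strip is white, then green, then red towards +x.
- jig_bed (a point): A point on the top of the bed, on the centre line, 40 mm before the face of the fence at rest.
- fence_mark (a point): Middle of the fence's face (orange stripe), 30 mm above the bed; it moves with the fence. The fence is an upright aluminium plate 226 mm long, 14 mm thick, top 50 mm above the bed, facing the jig's -x.
- fence (a joint): How far the sprung fence is pushed back along the jig's +x, in m: 0 at rest, stop at 0.024. Spring: 1.8 N at 0, plus 0.9 N per mm (about 10 N at 9 mm). The black pointer on the gauge shows it: white 0 to 7 mm, green 7 to 15 mm, red beyond.
- pot: Terracotta pot, 90 mm across, 75 mm high; origin at the centre of its underside. Leave alone.
- tin: Yellow tin with a paper label, 64 mm across, 75 mm high; origin at the centre of its underside. Leave alone.
- screw_box: Open cardboard box, 80 x 80 x 45 mm; origin at the centre of its underside. Leave alone.

How it is judged (in metres and radians):
On the way:
1. the planter stands on the bed, centred, its back square on the fence, and is pushed steadily with the pointer in the green for about three seconds (value of joint fence between 0.006 and 0.016 m and contact force between planter and fence between 5 and 20 N and distance between planter_back and fence_mark below 0.01 m and angle between the x axis of planter and the x axis of jig, either way round below 0.07 rad and angle between planter's own z axis and vertical below 0.07 rad and z of planter in the frame of jig below 0.0215 m and contact force between planter and the fingers above 3 N and linear speed of planter below 0.01 m/s), for 2.7 s.
At the end, for the whole second after the job is handed in: Robot still holding it, at rest: planter upright on the bed (3 mm) and its back square on the fence (4 degrees), middle of the back within 10 mm of the fence mark, fence pushed back 6 to 16 mm (green with 1 mm of grace; 5 to 20 N) by the planter, which the fingers touch with over 3 N (all of step 1); the arm keeps its last pose, push and grip.
It fails at once if the fence is pushed to the far end of the red (over 21 mm) (value of joint fence above 0.021 m).
It fails at once if the terracotta pot is moved over 20 mm or tipped (distance of pot from where it was at the start of the episode above 0.02 m or angle between pot's own z axis and vertical above 0.3 rad).
It fails at once if the yellow tin is moved over 20 mm or tipped (distance of tin from where it was at the start of the episode above 0.02 m or angle between tin's own z axis and vertical above 0.3 rad).
It fails at once if the cardboard box is moved over 20 mm or tipped (distance of screw_box from where it was at the start of the episode above 0.02 m or angle between screw_box's own z axis and vertical above 0.3 rad).
It also fails if it takes over 51 s, if anything falls off the work surface, if the arm or the gripper's body presses on something with over 40 N, if the wrist force passes 120 N, or if a joint passes its speed limit or range.

### The arm

A 7-joint arm with a two-finger parallel gripper is mounted at the origin on the work surface. World frame = base frame: x ahead of the robot, y to its left, z up, the work surface at z = 0. Lengths are in m, angles in degrees, forces in N, time in s.
With the tool pointing down it reaches from about 0.425 to 0.875 m from the base axis. Payload 4.7 kg.
Tool frame: the origin (TCP) lies on the centre line of the jaws, within the pads' length; the fingertips stand 11 mm ahead of it and the grasp point (between the pads) lies 8 mm behind it; z points along the fingers, y is the line along which they close (so a half turn about z gives the same grasp; the last joint's range is limited). The gripper opens to 87 mm and grips with 3 to 60 N. Pads are 19 mm wide; open, the fingers measure 117 mm over their backs; the gripper's body (75 mm by 190 mm) begins 51 mm behind the grasp point.
Start: joints at [-75.396, 18.392, -4.016, 83.108, 1.295, 78.541, -3.26], TCP at [0.155, 0.631, 0.234] pointing down, gripper open.
Joint ranges: [-163.93, 163.93], [-17.29, 119.83], [-79.2, 71.16], [3.27, 140.29], [-89.18, 269.18], [5.43, 117.66], [-154.24, 154.24]. Speed limits (degrees/s): [147.25, 147.25, 180, 180, 180, 180, 180].

### API

Orientations are given as [roll, pitch, yaw] about the fixed x, y, z axes, in that order (R = Rz(yaw) Ry(pitch) Rx(roll)).
In Python, from cell import env gives the robot as it stands.
- The arm moves only by the tool apply_moves, never from a script. Its argument "commands" is a list of rows, each a list of 5 numbers: the opening, from 0 (shut) to 1 (fully open), then the shift along the tool's x, y, z in mm, then the turn about the tool's z in rad. A call has 1 to 12 rows; each row shifts and turns the commanded pose from where the row before left it, along the tool's axes as they then stand; what a row does not reach is not made up. A row lasts 1/10 s, in which the tool goes at most 50 mm and 8.59 degrees, less where a joint would pass 70% of its speed; a pose out of reach is approached as far as the arm can. A call is refused whole if a number of a shift passes 50 or a number of a turn 0.15, either way. A call with a gripper value outside its range is refused whole. The fingers move at their own pace and stop on an object; "force" is the grip in N (left out, the last holds). Time passes only in rows, so rows that do not move let the fingers close. It gives the time, the measured TCP pose, the force, the opening and the grip force at its end, in the units of the state.
- env.get_state(): the state, without advancing time (a new reading comes with each control period).
- env.capture(name): name is "scene" or "top" or "wrist"; returns a dict with "image" (420x560x3 uint8, red, green, blue), "K" (3x3 intrinsics, pixels), "distortion" ([k1, k2, p1, p2, k3] as OpenCV has them; the pictures are not rectified), "rvec" (rotation vector, rad) and "tvec" (3), from world to camera coordinates, as OpenCV has them; the wrist camera has in their place "tool_from_camera" (4x4, takes a point from camera to tool coordinates, whose origin is the TCP and whose axes are the flange's). Camera axes: x right, y down, z forward; pixel columns grow to the right and rows downward; lengths in m; the calibration is good to about 2 mm. A picture is of the moment at which its call begins: read the wrist's pose just before it. There is no depth.
- env.finish_job(): hands the job in; it is judged then, once.
The state is a dict: "time": time; "joint_positions": joint angles; "qvel": joint speeds; "effort": joint torques, N m; "ee_pos": TCP position; "eef_rot": TCP orientation; "wrist_force": force on the tool from outside, world axes, zero at the start; "moment": the same for the moment, N m; "finger_gap": finger opening in m; "gripper_force": force on a finger pad.
Only numpy, scipy, OpenCV 4.12 (cv2) and the standard library are available. Lean on these libraries where they do the work, as an engineer would, in place of code of your own. Each camera call takes 0.05 s, during which the arm holds its last target. There are 200 camera calls.

## Working session

There is one attempt and no reset: what is moved stays moved. The work goes in short steps, Python scripts to look and compute and a tool call to move; the robot and the scene stay as the last step left them, time stands still between calls to the robot, and variables do not carry over. Pictures are saved under pics/ and viewed, at most 10 in all, crops included, and the job is handed in when it is done.

Besides the shell and the picture viewer there is one more tool, called after ">>>" as name(argument=value, ...), one argument or row to a line, values as JSON. apply_moves: Moves the arm, as the interface text tells. Its arguments: {"type":"object","properties":{"commands":{"type":"array"},"force":{"type":"number"}},"required":["commands"]}

```bash
mkdir -p pics; cat > h.py <<'E'
import numpy as np,cv2,json
from cell import env
def cap(n,f):
    s=env.get_state(); c=env.capture(n); cv2.imwrite('pics/'+f+'.png',c['image'][:,:,::-1])
    np.savez('pics/'+f+'.npz',ee=s['ee_pos'],rot=s['eef_rot'],**c); return c
def ray(c,px):
    K=np.array(c['K']);u=cv2.undistortPoints(np.array(px,float).reshape(-1,1,2),K,np.array(c['distortion'])).reshape(-1,2)
    d=np.c_[u,np.ones(len(u))]
    if 'rvec' in c:
        R=cv2.Rodrigues(np.array(c['rvec']))[0]; return -R.T@np.array(c['tvec']).ravel(), d@R
    from scipy.spatial.transform import Rotation as Ro
    T=np.array(c['tool_from_camera']);R=Ro.from_euler('xyz',c['rot'],degrees=True).as_matrix()
    return R@T[:3,3]+c['ee'], d@(R@T[:3,:3]).T
def at(c,px,z):
    o,d=ray(c,px); z=np.broadcast_to(z,(len(d),)); return o+d*((z-o[2])/d[:,2])[:,None]
E
python3 - <<'E'
from h import *
print(env.get_state())
cap('scene','s1');cap('top','t1')
a=cv2.imread('pics/t1.png');cv2.imwrite('pics/t1b.png',cv2.resize(a,(800,600),interpolation=cv2.INTER_CUBIC))
E
```

```text
{'time': 0.0, 'joint_positions': array([-75.39699012,  18.43764603,  -4.01598028,  83.17403555,
         1.29527217,  78.54166119,  -3.2584508 ]), 'qvel': array([ 0.11206954,  0.05255477, -0.03325126,  0.01350051, -0.03682834,
       -0.0294476 , -0.01655502]), 'effort': array([ 9.76675947e-04, -4.91312420e+01, -4.03412059e-01, -3.12520838e+01,
       -6.37270161e-02,  4.39820113e-02,  1.73934013e-04]), 'ee_pos': array([0.15491203, 0.63072291, 0.23248518]), 'eef_rot': array([-1.79891918e+02,  5.90900066e-03,  1.66208755e+02]), 'wrist_force': array([ 0.39364982, -0.20090426,  0.00393765]), 'moment': array([ 0.08775657, -0.02526124,  0.01757161]), 'gripper_force': 0.0, 'finger_gap': 0.08671528515523648}
```

View pics/t1b.png

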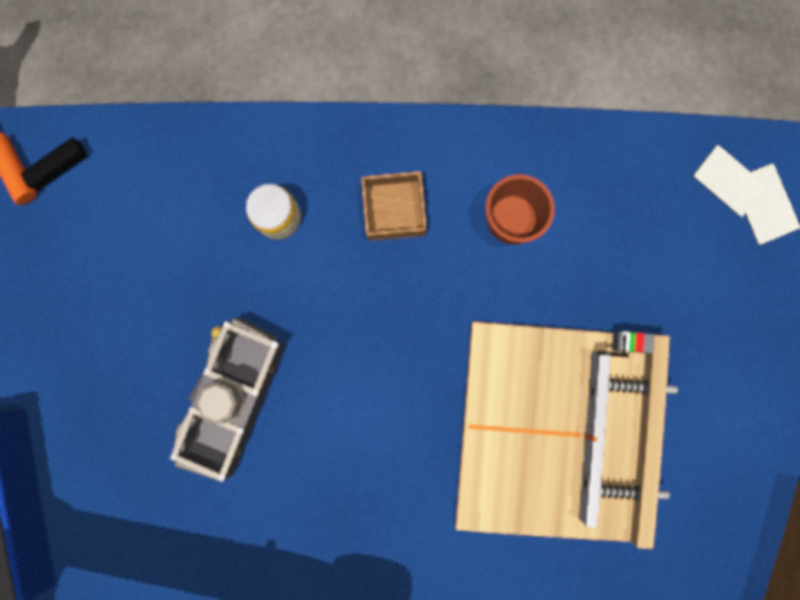

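View pics/s1.png

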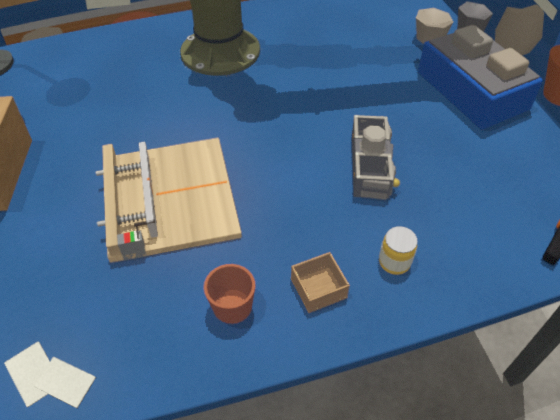

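The top view (800x600) shows the planter boss at (218,400), with the mushrooms on its left side, so its back faces right. The jig has its fence on the right and its centre line runs from (468,427) to (582,435). The tin, box and pot are all in the upper row.

```bash
python3 - <<'E'
from h import *
c=dict(np.load('pics/t1.npz'))
f=lambda p,z:at(c,np.array(p)*.7,z)
print('rim',r:=f([(229,321),(278,344),(221,478),(173,461)],.06)); print('mid',r.mean(0))
print('boss',f([(220,400)],.1))
print('boardcorners',f([(473,322),(457,530)],.018),'line',l:=f([(468,427),(582,434.5)],.018))
print('fencetopfront',g:=f([(598,355),(587,525)],.068))
for n,v in(('planter y',r[0]-r[3]),('planter y',r[1]-r[2]),('line',l[1]-l[0]),('fence y',g[0]-g[1])):print(n,np.linalg.norm(v),np.degrees(np.arctan2(v[1],v[0])))
print('tin box pot',f([(268,208),(394,205),(519,208)],.06))
cap('wrist','w0')
E
```

```text
rim [[0.62851394 0.22285228 0.06      ]
 [0.60044438 0.1567305  0.06      ]
 [0.42375268 0.22643835 0.06      ]
 [0.44260864 0.29177877 0.06      ]]
mid [0.52382991 0.22444998 0.06      ]
boss [[0.52766289 0.22016659 0.1       ]]
boardcorners [[ 0.63801764 -0.09775567  0.018     ]
 [ 0.35896394 -0.08358198  0.018     ]] line [[ 0.49744205 -0.09433308  0.018     ]
 [ 0.49053752 -0.24808435  0.018     ]]
fencetopfront [[ 0.59695139 -0.25526827  0.068     ]
 [ 0.37943207 -0.24650761  0.068     ]]
planter y 0.19827163491656963 -20.34283056653517
planter y 0.18994509449392144 -21.53006816421076
line 0.15390621861428663 -92.57126189816438
fence y 0.21769566602324955 -2.306360919326485
tin box pot [[ 0.77906977  0.17756715  0.06      ]
 [ 0.78598852  0.01139029  0.06      ]
 [ 0.78618235 -0.15198556  0.06      ]]
```

View pics/w0.png

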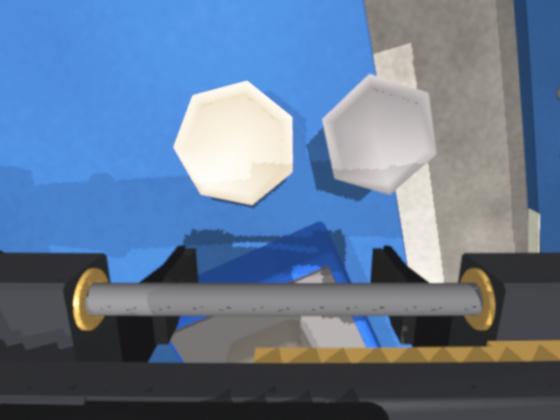

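```bash
python3 - <<'E'
from h import *
c=dict(np.load('pics/w0.npz'))
print(np.round(c['tool_from_camera'],3)); print(at(c,[(280,150),(100,210),(460,210),(280,230),(280,20)],.06), c['ee'])
E
```

```text
[[-0.    -0.963 -0.268  0.074]
 [ 1.     0.    -0.001 -0.001]
 [ 0.001 -0.268  0.963 -0.151]
 [ 0.     0.     0.     1.   ]]
[[0.11314944 0.63632568 0.06      ]
 [0.12698537 0.45464516 0.06      ]
 [0.2091421  0.79008451 0.06      ]
 [0.18763657 0.61780088 0.06      ]
 [0.00865923 0.66229474 0.06      ]] [0.15494238 0.63077253 0.23256915]
```

>>> apply_moves(
  commands=[
    [1, 0, 0, -30, 0.124],
    [1, -41, -21, 0, 0],
    [1, -41, -21, 0, 0],
    [1, -41, -21, 0, 0],
    [1, -41, -21, 0, 0],
    [1, -41, -21, 0, 0],
    [1, -41, -21, 0, 0],
    [1, -41, -21, 0, 0],
    [1, -41, -21, 0, 0],
    [1, -41, -21, 0, 0],
    [1, -41, -21, 0, 0],
  ],
)

```text
time: 1.25
ee_pos: [0.464, 0.2871, 0.2635]
eef_rot: [180.0, -0.0, 159.1]
wrist_force: [-0.1, 0.5, 0.4]
finger_gap: 0.087
gripper_force: 0.0
```

>>> apply_moves(
  commands=[
    [1, -41, -13, -15, 0],
    [1, -41, -13, -15, 0],
    [1, -41, -13, 0, 0],
    [1, 0, 0, 0, 0],
    [1, 0, 0, 0, 0],
  ],
)

```text
time: 1.75
ee_pos: [0.5645, 0.2073, 0.2929]
eef_rot: [-179.9, -0.0, 158.9]
wrist_force: [-0.1, -0.3, -0.9]
finger_gap: 0.0867
gripper_force: 0.0
```

```bash
python3 - <<'E'
from h import *
c=cap('wrist','w1'); print(env.get_state()['ee_pos'])
E
```

```text
[0.56359865 0.20886973 0.29289344]
```

View pics/w1.png

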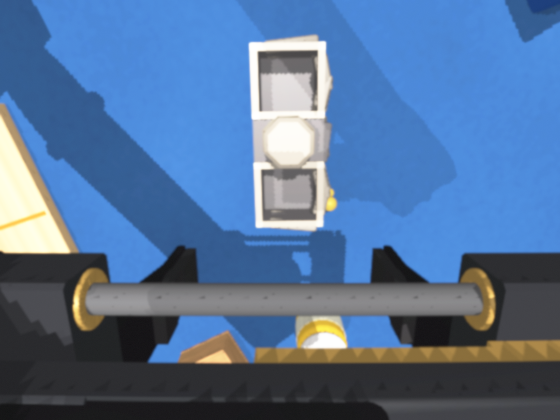

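The wrist view shows the boss top centred at about (289,141). The back rim edge runs from (250,45) to (256,227) and the front rim from (326,42) to (323,226).

```bash
python3 - <<'E'
from h import *
c=dict(np.load('pics/w1.npz'))
b=at(c,[(289,141)],.1)[0]; r=at(c,[(250,45),(256,227),(326,42),(323,226)],.06)
print(b,r,r.mean(0))
for v in(r[1]-r[0],r[3]-r[2],r[0]-r[2],r[1]-r[3]):print(np.linalg.norm(v),np.degrees(np.arctan2(v[1],v[0])))
s=env.get_state();th=np.radians(s['eef_rot'][2]);d=b-s['ee_pos']
print(s['ee_pos'],s['eef_rot'],'tool',d[0]*np.cos(th)+d[1]*np.sin(th),d[0]*np.sin(th)-d[1]*np.cos(th))
E
```

```text
[0.52061835 0.22840673 0.1       ] [[0.42042227 0.22512506 0.06      ]
 [0.60062165 0.15800065 0.06      ]
 [0.44526359 0.29738383 0.06      ]
 [0.62705198 0.23009137 0.06      ]] [0.52333987 0.22765023 0.06      ]
0.1922953563603831 -20.43040062556045
0.19384348522498498 -20.313000266333365
0.07640956605888125 -108.97208193487151
0.07678303242945886 -110.13424621377469
[0.56359865 0.20886973 0.29289344] [-1.79976585e+02 -8.06137492e-02  1.59101392e+02] tool 0.04712190538267044 0.0029199882657941403
```

>>> apply_moves(
  commands=[
    [1, 45, 2, 0, 0],
    [1, 0, 0, 35, 0],
    [1, 0, 0, 35, 0],
    [1, 0, 0, 35, 0],
    [1, 0, 0, 35, 0],
    [1, 0, 0, 25, 0],
    [1, 0, 0, 20, 0],
    [1, 0, 0, 0, 0],
    [1, 0, 0, 0, 0],
  ],
)

```text
time: 2.7
ee_pos: [0.522, 0.2277, 0.1089]
eef_rot: [180.0, -0.0, 159.2]
wrist_force: [0.1, -0.4, 0.6]
finger_gap: 0.0869
gripper_force: 0.0
```

```bash
python3 - <<'E'
from h import *
c=cap('wrist','w2'); print(env.get_state()['ee_pos'])
E
```

```text
[0.52284735 0.22766267 0.10974274]
```

View pics/w2.png

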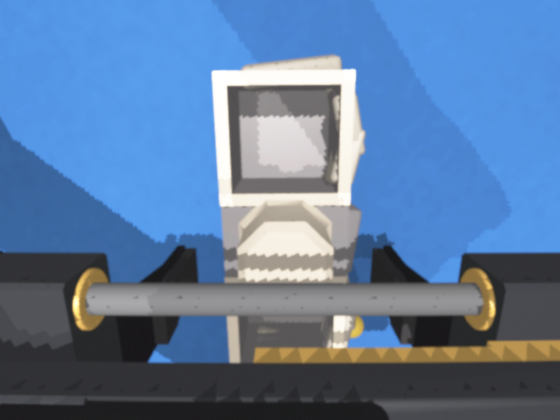

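The boss sits between the open fingers, centred at u≈285. Its far edge is at v≈203 and the far pot's outer rim corners are at (214,72) and (355,70).

```bash
python3 - <<'E'
from h import *
c=dict(np.load('pics/w2.npz'))
p=at(c,[(264,203),(308,203),(214,72),(355,70)],[.096,.096,.06,.06])
th=np.radians(c['rot'][2]);d=p-c['ee']
print(np.c_[d[:,0]*np.cos(th)+d[:,1]*np.sin(th),d[:,0]*np.sin(th)-d[:,1]*np.cos(th)])
E
```

```text
[[ 0.03245233 -0.01027688]
 [ 0.03245482  0.01087391]
 [ 0.0954818  -0.03803914]
 [ 0.09647866  0.03716646]]
```

>>> apply_moves(
  commands=[
    [1, 0, 0, 16, 0],
    [1, 0, 0, 16, 0],
    [1, 0, 0, 0, 0],
    [0, 0, 0, 0, 0],
    [0, 0, 0, 0, 0],
    [0, 0, 0, 0, 0],
    [0, 0, 0, 0, 0],
    [0, 0, 0, 0, 0],
    [0, 0, 0, 0, 0],
    [0, 0, 0, 0, 0],
  ],
  force=45,
)

```text
time: 3.75
ee_pos: [0.5232, 0.2269, 0.077]
eef_rot: [179.9, 0.0, 159.1]
wrist_force: [-0.0, 0.9, 1.5]
finger_gap: 0.051
gripper_force: 45.0
```

>>> apply_moves(
  commands=[
    [0, 0, 0, 0, 0],
    [0, 0, 0, 0, 0],
    [0, 0, 0, -20, 0],
    [0, 0, 0, -30, 0],
    [0, 0, 0, -30, 0],
    [0, 0, 0, 0, 0],
    [0, 0, 0, 0, 0],
    [0, 0, 0, 0, 0],
  ],
)

```text
time: 4.55
ee_pos: [0.5213, 0.2256, 0.1542]
eef_rot: [-179.8, -0.2, 159.1]
wrist_force: [0.1, -0.0, -3.3]
finger_gap: 0.0513
gripper_force: 45.0
```

```bash
python3 - <<'E'
from h import *
s=env.get_state();c=cap('wrist','w3'); print(s['ee_pos'],s['eef_rot'],s['moment'])
E
```

```text
[0.52130111 0.22561295 0.15424035] [-1.79811659e+02 -1.51590958e-01  1.59096490e+02] [-0.03521796  0.02971511 -0.01119707]
```

View pics/w3.png

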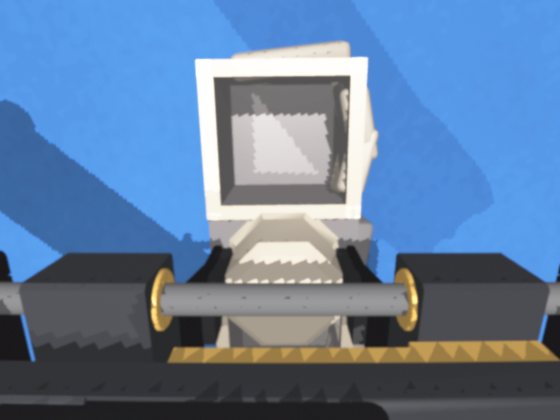

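The planter is lifted and hangs level. The far pot's outer rim corners are at (197,61) and (367,59), and its near rim corners at (206,217) and (361,217).

```bash
python3 - <<'E'
from h import *
c=dict(np.load('pics/w3.npz'))
p=at(c,[(197,61),(367,59),(206,217),(361,217)],c['ee'][2]-.0165)
th=np.radians(c['rot'][2]);d=p-c['ee'];q=np.c_[d[:,0]*np.cos(th)+d[:,1]*np.sin(th),d[:,0]*np.sin(th)-d[:,1]*np.cos(th)]
print(q); print([np.degrees(np.arctan2(*(q[a]-q[b])[::-1])) for a,b in((0,2),(1,3),(1,0),(3,2))])
E
```

```text
[[ 0.09670806 -0.0394703 ]
 [ 0.0974851   0.03611427]
 [ 0.02434009 -0.03955694]
 [ 0.02442964  0.03754279]]
[np.float64(0.06860033481440261), np.float64(-1.1202097775630087), np.float64(89.41099613270588), np.float64(89.93345107105633)]
```

>>> apply_moves(
  commands=[
    [0, 0, 0, 0, -0.08],
    [0, 0, 0, 0, -0.1],
    [0, 0, 0, 0, -0.1],
    [0, 0, -10, 0, -0.043],
    [0, 2, -25, 0, 0],
    [0, 2, -38, 0, 0],
    [0, 2, -40, 0, 0],
    [0, 2, -40, 0, 0],
    [0, 2, -40, 0, 0],
    [0, 1, -40, 0, 0],
    [0, 0, -40, 0, 0],
    [0, 0, -40, 0, 0],
  ],
)

```text
time: 5.8
ee_pos: [0.497, -0.0873, 0.1553]
eef_rot: [-180.0, -0.1, 177.6]
wrist_force: [0.6, -0.6, -3.6]
finger_gap: 0.051
gripper_force: 45.0
```

>>> apply_moves(
  commands=[
    [0, 0, -40, 0, 0],
    [0, 0, -30, 0, 0],
    [0, 0, -20, 0, 0],
    [0, 0, -10, 0, 0],
    [0, 0, 0, 20, 0],
    [0, 0, 0, 15, 0],
    [0, 0, 0, 0, 0],
    [0, 0, 0, 0, 0],
    [0, 0, 0, 0, 0],
    [0, 0, 0, 0, 0],
  ],
)

```text
time: 6.8
ee_pos: [0.4948, -0.1856, 0.1223]
eef_rot: [-180.0, 0.1, 177.6]
wrist_force: [0.5, -1.0, -3.8]
finger_gap: 0.0509
gripper_force: 45.0
```

```bash
python3 - <<'E'
from h import *
s=env.get_state();print(s['ee_pos'],s['eef_rot'],s['wrist_force'],s['joint_positions'])
cap('wrist','w4');cap('top','t2');cap('scene','s2')
a=cv2.imread('pics/t2.png')[200:400,290:500];b=cv2.imread('pics/w4.png')
o=np.zeros((600,800,3),np.uint8);o[:,:]=cv2.resize(a,(800,600),interpolation=cv2.INTER_CUBIC) if 0 else 0
o[:381,:400]=cv2.resize(a,(400,381),interpolation=cv2.INTER_CUBIC);o[:300,400:]=cv2.resize(b,(400,300));cv2.imwrite('pics/m.png',o[:390])
E
```

```text
[ 0.49479418 -0.18560904  0.12232936] [-1.79999708e+02  8.49075305e-02  1.77639115e+02] [ 0.54037816 -1.02134685 -3.75266016] [-15.63750147   9.39629503  36.46341174 109.44325411  -6.27914728
  63.0343656  110.94434972]
```

View pics/m.png

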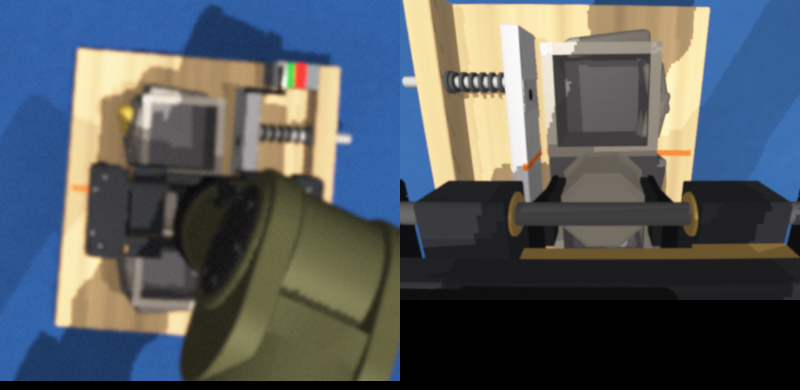

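Top view: the planter is over the bed in front of the fence, and the gauge is visible. Wrist view: the fence is just left of the planter, and the orange line continues on both sides of it. I'll enlarge the wrist view for precise picks.

```bash
python3 - <<'E'
from h import *
b=cv2.imread('pics/w4.png')[0:300,30:430];cv2.imwrite('pics/m2.png',cv2.resize(b,(800,600),interpolation=cv2.INTER_CUBIC))
E
```

```text
(no output)
```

View pics/m2.png

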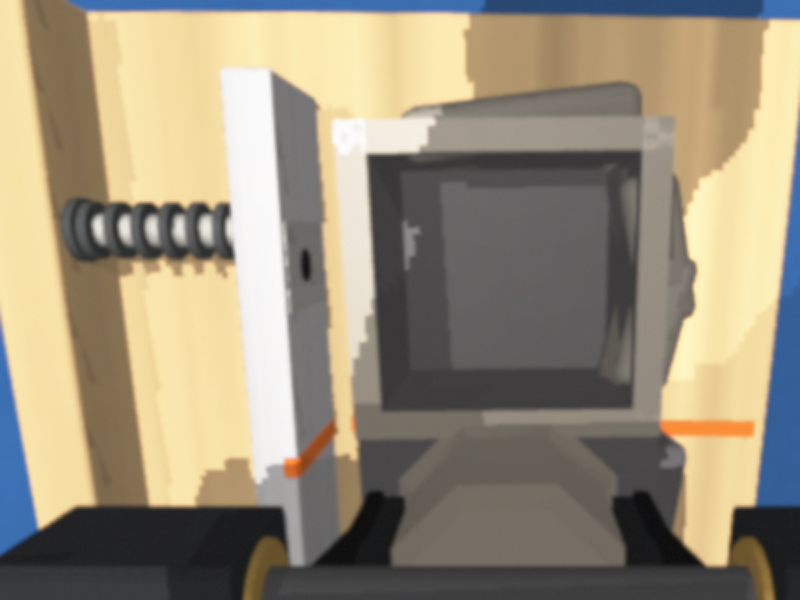

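```bash
python3 - <<'E'
from h import *
c=dict(np.load('pics/w4.npz'));zr=c['ee'][2]-.0165
P=[(753,429),(663,427),(334,424),(302,466),(270,69),(288,462),(333,120),(674,117),(357,435),(662,436)]
Z=[.018,.018,.018,.068,.068,.068,zr,zr,zr,zr]
p=at(c,np.array(P)/2+[30,0],Z)
th=np.radians(c['rot'][2]);d=p-c['ee'];q=np.c_[d[:,0]*np.cos(th)+d[:,1]*np.sin(th),d[:,0]*np.sin(th)-d[:,1]*np.cos(th)]
for n,a in zip(['lineR','lineM','lineFence','stripeTop','fenceFar','fenceMid','rimFL','rimFR','rimNL','rimNR'],q):print(n,np.round(a*1000,1))
A=lambda a,b:np.degrees(np.arctan2(*(q[a]-q[b])[::-1]))
print(A(0,2),A(4,5),A(6,8),A(7,6))
E
```

```text
lineR [ 0.4 92.3]
lineM [ 1.2 58.1]
lineFence [  2.4 -66.1]
stripeTop [  3.  -64.1]
fenceFar [115.2 -64.2]
fenceMid [  4.3 -68.3]
rimFL [ 97.2 -39.3]
rimFR [97.8 36.3]
rimNL [ 24.3 -38. ]
rimNR [24.  37.9]
90.70523027961318 2.1419601515179885 -1.002624593293473 89.54349309461325
```

>>> apply_moves(
  commands=[
    [0, 1.5, 0, 10, 0.008],
    [0, 0, 0, 10, 0],
    [0, 0, 0, 4, 0],
    [0, 0, 0, 0, 0],
    [0, 0, 0, 0, 0],
    [0, 0, 0, 0, 0],
  ],
)

```text
time: 7.55
ee_pos: [0.4929, -0.1858, 0.0978]
eef_rot: [-180.0, 0.0, 177.1]
wrist_force: [0.2, 0.6, -3.0]
finger_gap: 0.0512
gripper_force: 45.0
```

>>> apply_moves(
  commands=[
    [0, 0, 0, 1, 0],
    [0, 0, 0, 1, 0],
    [0, 0, 0, 0.5, 0],
    [0, 0, 0, 0, 0],
    [0, 0, 0, 0, 0],
    [0, 0, 0, 0, 0],
  ],
)

```text
time: 8.15
ee_pos: [0.4927, -0.1856, 0.0951]
eef_rot: [180.0, 0.0, 177.1]
wrist_force: [-0.6, -0.2, -3.7]
finger_gap: 0.051
gripper_force: 45.0
```

Still carrying the full weight, so I'll go down in small steps.

>>> apply_moves(
  commands=[
    [0, 0, 0, 0.5, 0],
    [0, 0, 0, 0.5, 0],
    [0, 0, 0, 0, 0],
    [0, 0, 0, 0, 0],
    [0, 0, 0, 0, 0],
  ],
)

```text
time: 8.65
ee_pos: [0.4928, -0.1857, 0.095]
eef_rot: [180.0, 0.0, 177.1]
wrist_force: [-3.4, 1.5, 4.9]
finger_gap: 0.0508
gripper_force: 45.0
```

>>> apply_moves(
  commands=[
    [0, 0, 0, -0.4, 0],
    [0, 0, -5, 0, 0],
    [0, 0, -5, 0, 0],
    [0, 0, -5, 0, 0],
    [0, 0, -5, 0, 0],
    [0, 0, 0, 0, 0],
    [0, 0, 0, 0, 0],
    [0, 0, 0, 0, 0],
  ],
)

```text
time: 9.45
ee_pos: [0.4923, -0.2069, 0.0949]
eef_rot: [-179.9, 0.1, 177.1]
wrist_force: [0.6, -0.6, 5.3]
finger_gap: 0.0511
gripper_force: 45.0
```

>>> apply_moves(
  commands=[
    [0, 0, -2, 0, 0],
    [0, 0, -2, 0, 0],
    [0, 0, -2, 0, 0],
    [0, 0, -2, 0, 0],
    [0, 0, -2, 0, 0],
    [0, 0, 0, 0, 0],
    [0, 0, 0, 0, 0],
    [0, 0, 0, 0, 0],
  ],
)

```text
time: 10.25
ee_pos: [0.4921, -0.2123, 0.0951]
eef_rot: [179.7, 0.0, 177.2]
wrist_force: [0.2, 8.0, 9.9]
finger_gap: 0.0503
gripper_force: 45.0
```

```bash
python3 - <<'E'
from h import *
s=env.get_state();print(s['ee_pos'],s['eef_rot'],s['wrist_force'])
cap('wrist','w5');cap('top','t3');cap('scene','s3')
a=cv2.imread('pics/t3.png')[225:265,420:480];d=cv2.imread('pics/s3.png')[215:265,100:165];b=cv2.imread('pics/w5.png')[0:300,30:430]
o=np.zeros((600,800,3),np.uint8);R=lambda i,w,h:cv2.resize(i,(w,h),interpolation=cv2.INTER_CUBIC)
o[:260,:390]=R(a,390,260);o[:260,410:]=R(d,390,260);o[270:600,:440]=R(b,440,330);cv2.imwrite('pics/m3.png',o)
E
```

```text
[ 0.49214031 -0.21229889  0.09508049] [1.79716770e+02 3.02219236e-02 1.77225163e+02] [0.19021264 7.99641208 9.87890245]
```

View pics/m3.png

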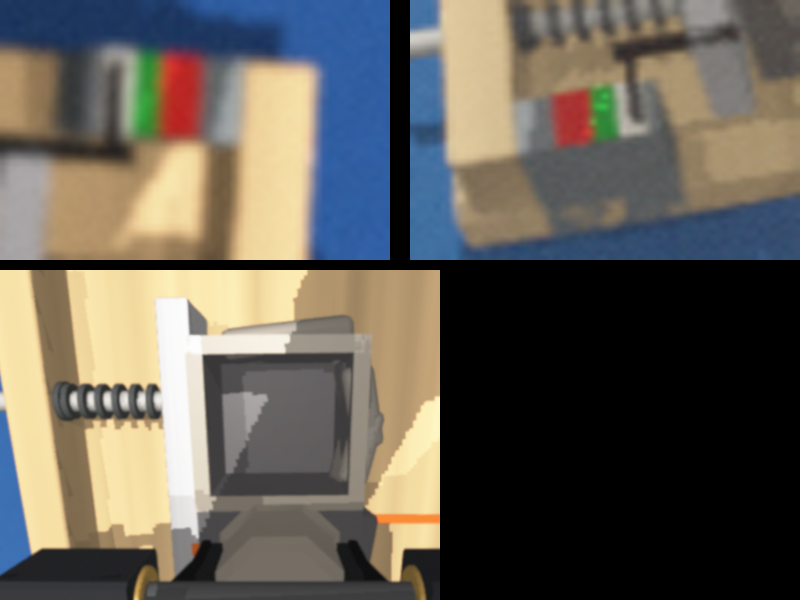

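The pointer is still in the white, at about 1 mm in both the top and scene views, and the back lies flush along the fence. Bed friction takes part of the push, so I'll ease the downward press slightly and continue.

>>> apply_moves(
  commands=[
    [0, 0, 0, -0.5, 0],
    [0, 0, -2, 0, 0],
    [0, 0, -2, 0, 0],
    [0, 0, -2, 0, 0],
    [0, 0, -1, 0, 0],
    [0, 0, 0, 0, 0],
    [0, 0, 0, 0, 0],
    [0, 0, 0, 0, 0],
  ],
)

```text
time: 11.2
ee_pos: [0.492, -0.2171, 0.0952]
eef_rot: [179.5, 0.0, 177.2]
wrist_force: [1.6, 12.7, 10.1]
finger_gap: 0.0511
gripper_force: 45.0
```

>>> apply_moves(
  commands=[
    [0, 0, 0, -0.4, 0],
    [0, 0, -1.5, 0, 0],
    [0, 0, -1.5, 0, 0],
    [0, 0, -1.5, 0, 0],
    [0, 0, -1.5, 0, 0],
    [0, 0, 0, 0, 0],
    [0, 0, 0, 0, 0],
    [0, 0, 0, 0, 0],
  ],
)

```text
time: 12.0
ee_pos: [0.4919, -0.2214, 0.0954]
eef_rot: [179.4, -0.0, 177.2]
wrist_force: [1.7, 15.1, 9.5]
finger_gap: 0.0509
gripper_force: 45.0
```

```bash
python3 - <<'E'
from h import *
s=env.get_state();print(s['ee_pos'],s['eef_rot'],s['wrist_force'])
cap('wrist','w6');cap('top','t4');cap('scene','s4')
a=cv2.imread('pics/t4.png')[225:265,420:480];d=cv2.imread('pics/s4.png')[215:265,100:165];b=cv2.imread('pics/w6.png')[0:300,30:430];e=cv2.imread('pics/s4.png')[110:290,90:270]
o=np.zeros((600,800,3),np.uint8);R=lambda i,w,h:cv2.resize(i,(w,h),interpolation=cv2.INTER_CUBIC)
o[:260,:390]=R(a,390,260);o[:260,410:]=R(d,390,260);o[270:600,:440]=R(b,440,330);o[270:600,460:790]=R(e,330,330);cv2.imwrite('pics/m4.png',o)
E
```

```text
[ 0.49186125 -0.22140102  0.0953551 ] [ 1.79374685e+02 -1.87714235e-02  1.77209536e+02] [ 1.73859141 15.08888479  9.51234207]
```

View pics/m4.png

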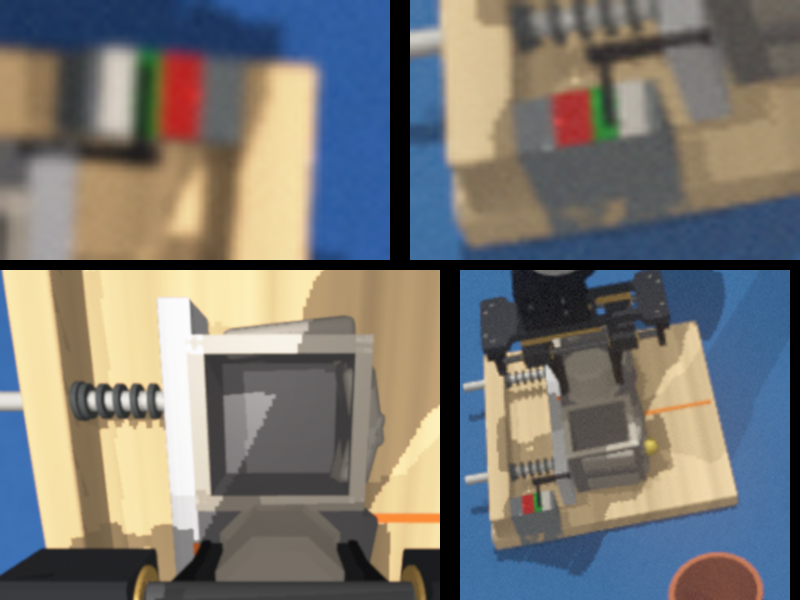

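The pointer is now inside the green at about 10 mm, and the planter is flush with the fence. I'll hold, and check the centring against the orange line.

>>> apply_moves(
  commands=[
    [0, 0, 0, 0, 0],
    [0, 0, 0, 0, 0],
    [0, 0, 0, 0, 0],
    [0, 0, 0, 0, 0],
    [0, 0, 0, 0, 0],
    [0, 0, 0, 0, 0],
    [0, 0, 0, 0, 0],
    [0, 0, 0, 0, 0],
    [0, 0, 0, 0, 0],
    [0, 0, 0, 0, 0],
    [0, 0, 0, 0, 0],
    [0, 0, 0, 0, 0],
  ],
)

```text
time: 13.35
ee_pos: [0.4919, -0.2214, 0.0954]
eef_rot: [179.4, -0.0, 177.2]
wrist_force: [1.5, 15.9, 9.5]
finger_gap: 0.0511
gripper_force: 45.0
```

```bash
python3 - <<'E'
from h import *
c=dict(np.load('pics/w6.npz'));zr=c['ee'][2]-.0165
P=np.array([(432,519),(382,518),(188,337),(372,335),(202,498),(365,502)])
p=at(c,(P-[0,270])/1.1+[30,0],[.018,.018,zr,zr,zr,zr])
th=np.radians(c['rot'][2]);d=p-c['ee'];print(np.round(1000*np.c_[d[:,0]*np.cos(th)+d[:,1]*np.sin(th),d[:,0]*np.sin(th)-d[:,1]*np.cos(th)],1))
E
```

```text
[[ -0.4  95.7]
 [  0.4  64.2]
 [ 96.8 -37.1]
 [ 97.7  37.2]
 [ 29.7 -34.9]
 [ 27.6  38.3]]
```

Line and planter agree to about 1–2 mm, so I'll finish the hold.

>>> apply_moves(
  commands=[
    [0, 0, 0, 0, 0],
    [0, 0, 0, 0, 0],
    [0, 0, 0, 0, 0],
    [0, 0, 0, 0, 0],
    [0, 0, 0, 0, 0],
    [0, 0, 0, 0, 0],
    [0, 0, 0, 0, 0],
    [0, 0, 0, 0, 0],
    [0, 0, 0, 0, 0],
    [0, 0, 0, 0, 0],
    [0, 0, 0, 0, 0],
    [0, 0, 0, 0, 0],
  ],
)

```text
time: 14.55
ee_pos: [0.4918, -0.2214, 0.0953]
eef_rot: [179.4, -0.0, 177.2]
wrist_force: [1.9, 15.4, 9.2]
finger_gap: 0.0507
gripper_force: 45.0
```

>>> apply_moves(
  commands=[
    [0, 0, 0, 0, 0],
    [0, 0, 0, 0, 0],
    [0, 0, 0, 0, 0],
    [0, 0, 0, 0, 0],
    [0, 0, 0, 0, 0],
    [0, 0, 0, 0, 0],
    [0, 0, 0, 0, 0],
    [0, 0, 0, 0, 0],
    [0, 0, 0, 0, 0],
    [0, 0, 0, 0, 0],
    [0, 0, 0, 0, 0],
    [0, 0, 0, 0, 0],
  ],
)

```text
time: 15.75
ee_pos: [0.4918, -0.2214, 0.0953]
eef_rot: [179.4, -0.0, 177.2]
wrist_force: [1.2, 15.4, 9.9]
finger_gap: 0.0515
gripper_force: 45.0
```

```bash
python3 -c "
from h import *
print(env.get_state()['wrist_force']);print(env.finish_job())"
```

```text
[ 1.23482504 15.36516049  9.89684741]
the job is handed in; nothing more can be done
None
```

The planter is on the bed, centred to within about 1–2 mm and flush with the fence, with the pointer in the green at about 10 mm; I held it for over 3.5 s and handed the job in while still pushing, but no verdict came back.

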